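# Reassemble the centre-post gas filter of the incubator line

## Robot

A 7-joint arm with a two-finger parallel gripper is mounted at the origin on the work surface. World frame = base frame: x ahead of the robot, y to its left, z up, the work surface at z = 0. Lengths are in m, angles in degrees, forces in N, time in s.
With the tool pointing down it reaches from about 0.425 to 0.875 m from the base axis. Payload 4.7 kg.
Tool frame: the origin (TCP) lies midway between the tips of the shut fingers; the grasp point (between the pads) lies 19 mm behind it; z points along the fingers, y is the direction in which the jaws open and shut (so a half turn about z gives the same grasp; the last joint's range is limited). The gripper opens to 87 mm and grips with 3 to 60 N. Pads are 19 mm wide; open, the fingers measure 117 mm over their backs; the gripper's body (75 mm by 190 mm) begins 51 mm behind the grasp point.
Start: joints at [0.808, 18.392, -4.016, 83.108, 1.295, 78.541, -3.26], TCP at [0.65, -0, 0.223] pointing down, gripper open.
Joint ranges: [-163.93, 163.93], [-17.29, 119.83], [-79.2, 71.16], [3.27, 140.29], [-89.18, 269.18], [5.43, 117.66], [-154.24, 154.24]. Speed limits (degrees/s): [147.25, 147.25, 180, 180, 180, 180, 180].

## Interface

Orientations are given as [roll, pitch, yaw] about the fixed x, y, z axes, in that order (R = Rz(yaw) Ry(pitch) Rx(roll)).
In Python, from cell import env gives the robot as it stands. The module is installed in compiled form; this text tells all that it offers.
- The arm moves only by the tool servo_tool, never from a script. Its argument "plan" is a list of rows, each a list of 3 entries, a list of its own where there are three numbers: the opening, from 0 (shut) to 1 (fully open), then the shift along the tool's x, y, z in cm, then the turn, a rotation vector about the tool's x, y, z in degrees. A call has 1 to 20 rows; each row shifts and turns the pose as measured when the row begins, along the tool's axes as they then stand; what a row does not reach is not made up. A row lasts 1/12 s, in which the tool goes at most 41.7 mm and 7.16 degrees, less where a joint would pass 70% of its speed; a pose out of reach is approached as far as the arm can. A call is refused whole if a number of a shift passes 4.17 or a number of a turn 7.16, either way. A call with a gripper value outside its range is refused whole. The fingers move at their own pace and stop on an object; "force" is the grip in N (left out, the last holds). Time passes only in rows, so rows that do not move let the fingers close. It gives the time, the measured TCP pose, the force and the opening at its end, in the units of the state.
- env.get_obs(): the state, without advancing time (a new reading comes with each control period).
- env.read_camera(name): name is "scene" or "side" or "wrist"; returns a dict with "image" (384x512x3 uint8, blue, green, red), "fx", "fy", "cx", "cy" (pixels), "k1" (the pictures are not rectified: a ray, as slopes to the right and down, at radius r is drawn at 1 + k1 r^2 times it, then the intrinsics apply), "rvec" (rotation vector, rad) and "tvec" (3), from world to camera coordinates, as OpenCV has them; the wrist camera has in their place "T_tool_cam" (4x4, takes a point from camera to tool coordinates, whose origin is the TCP and whose axes are the flange's). Camera axes: x right, y down, z forward; pixel columns grow to the right and rows downward; lengths in m; the calibration is good to about 2 mm. A picture is of the moment at which its call begins: read the wrist's pose just before it. There is no depth.
- env.sign_off(): hands the job in, once; it reports no verdict.
The state is a dict: "time_s": time; "qpos": joint angles; "joint_velocities": joint speeds; "effort": joint torques, N m; "tool_pos": TCP position; "tool_rot": TCP orientation; "force": force on the tool from outside, world axes, zero at the start; "wrist_torque": the same for the moment, N m; "grip_width": finger opening in m.
Only numpy, scipy, OpenCV 4.12 (cv2) and the standard library are available. Lean on these libraries where they do the work, as an engineer would, in place of code of your own. Each camera call takes 0.05 s, during which the arm holds its last target. There are 200 camera calls.

## Task

Reassemble the incubator's gas filter on its base: set the filter support on the spring seat with its hub up, slide the spacer down over the hub, then put the eared cap on the post and lock it, pressing it down against the spring and giving it a quarter turn so that it stays clamped under the post's cross-pin when you let go. The cross-pin's angle differs each time, so feel for the cap's slot with light pressure and never force anything; lower the parts instead of dropping them. Leave everything else on the bench where it is.

Things in the scene. Friction and masses are not known exactly. Their poses are not given: they have to be found in the camera images.
- base: The filter's round steel base, fixed to the bench: flange 100 mm across, 16 mm high; two hose barbs on its +x side reach 80 mm from its axis, centred 9 mm up. Origin: centre of its underside, z up along the post. All heights given here are above this origin.
- seat_top (a point): Centre of the sprung seat's top, unloaded: 30 mm above the base's origin (this point is fixed to the base and does not sink with the seat). Round steel seat 40 mm across on a wave spring; it needs 6 N to begin to sink, then 1.5 N more per mm, and bottoms 7.5 mm down.
- post_tip (a point): Centre of the post's tip, 80 mm up. Fixed steel post 18 mm thick to 56 mm, tapering to a 9 mm neck from 61 mm, bevelled tip. Square cross-pin through the neck: 4 x 4 mm, 16 mm long, centred 71 mm up, level; its angle about the post differs each time, may be any, and is not measured (this point's axes are the base's) but can be seen from above. The post cannot be turned.
- support: The filter support: steel disc 60 mm across and 6 mm thick with a hub 29 mm across on top, 30 mm high in all, through bore 20 mm. Origin: centre of the disc's underside, z up along the hub. Starts flat on the bench, hub up. Weighs 90 to 170 g.
- spacer: The spacer: plain aluminium sleeve 46 mm across, bore 32 mm, 32 mm high, the same either way up. Origin: centre of its lower end, z along its axis. Starts upright on the bench. It goes over the hub and rests on the support's disc. Weighs 50 to 100 g.
- cap: The cap: steel plate 50 mm across, 6 mm thick, with two upright ears 26 mm long (along x), 6 mm thick, 30 mm high from the underside; flat outer faces at y = -20 and +20 mm: hold it across y (40 mm wide), above the plate. Origin: centre of the plate's underside, z up. Starts flat on the bench, ears up. Weighs 100 to 180 g.
- cap_bore (a point): Centre of the cap's bore at the plate's top, 6 mm above its origin, axes as the cap's. Bore 11 mm, with a through slot along x (5.5 mm wide, 22 mm long) that passes over the cross-pin. Across it in the top, along y, a groove 7 mm wide, 2 mm deep, 22 mm long, in which the pin rests when locked.
- dish: Bystander: clear closed culture dish, 60 mm across, 13 mm high. Origin: centre of its underside.
- lenscap_a: Bystander: small black knurled cap with a white top, 28 mm across, 26 mm high. Origin: centre of its underside.
- lenscap_b: Bystander: a second small black cap like the first. Origin: centre of its underside.
- dishes: Bystander: stack of four clear 35 mm dishes, 42 mm high. Origin: centre of its underside.
- tweezers: Bystander: steel tweezers lying flat, 125 mm long along x, 6 mm high. Origin near the middle, on the bench.
- bottle: Bystander: clear media bottle, 52 mm across, 100 mm high. Origin: centre of its underside.
- beaker: Bystander: open steel beaker, 56 mm across, 55 mm high. Origin: centre of its underside.
- lock_height (a point): Point on the post's axis 65 mm up, axes as the base's: where the cap's origin is once locked, pin in groove. The cap's underside is 73 mm up when it lies crosswise on the pin, 68 mm with the pin in the slot and the plate on the spacer. Press it below 63 mm (about 12 N), turn it a quarter turn (1.57 rad) either way, let go: the spring lifts it to 65 mm.
Not all that is in view belongs to the job. What is shaped like the cap but orange is not meant. Leave any green look-alike of the spacer alone.

How it is judged:
By the outcome, as a careful person would: the job done as asked, in the order asked, and still so for the second after the job is handed in, with the robot touching nothing.
It also fails if it takes over 72 s, if anything falls off the work surface, if the arm or the gripper's body presses on something with over 40 N, if the wrist force passes 120 N, or if a joint passes its speed limit or range.

## Working session

There is one attempt and no reset: what is moved stays moved. The work goes in short steps, Python scripts to look and compute and a tool call to move; the robot and the scene stay as the last step left them, time stands still between calls to the robot, and variables do not carry over. Pictures are saved under pics/ and viewed, about 8 in all and at most 12, crops included, and the job is handed in when it is done.

Besides the shell and the picture viewer there is one more tool, called after ">>>" as name(argument=value, ...) on one line, values as JSON. servo_tool: Moves the arm, as the interface text tells. Its arguments: {"type":"object","properties":{"plan":{"type":"array"},"force":{"type":"number"}},"required":["plan"]}

```bash
mkdir -p pics; cat > h.py <<'E'
import numpy as np, cv2
from scipy.spatial.transform import Rotation as R
from cell import env
def snap(cam,name,crop=None,scale=1):
    o=env.get_obs(); c=env.read_camera(cam); im=c['image']
    if crop: im=im[crop[1]:crop[3],crop[0]:crop[2]]
    if scale!=1: im=cv2.resize(im,None,fx=scale,fy=scale,interpolation=cv2.INTER_CUBIC)
    cv2.imwrite('pics/%s.png'%name,im)
    c['obs']=o; d={k:v for k,v in c.items()}
    np.save('pics/%s.npy'%name,d,allow_pickle=True); return d
def load(name): return np.load('pics/%s.npy'%name,allow_pickle=True).item()
def cam(d):
    if 'rvec' in d:
        Rc=cv2.Rodrigues(np.array(d['rvec'],float))[0]; t=np.array(d['tvec'],float).ravel()
    else:
        T=np.eye(4);T[:3,:3]=R.from_euler('xyz',d['obs']['tool_rot'],degrees=True).as_matrix();T[:3,3]=d['obs']['tool_pos']
        M=np.linalg.inv(T@np.array(d['T_tool_cam'])); Rc=M[:3,:3];t=M[:3,3]
    return Rc,t
def pix2w(d,u,v,z):
    Rc,t=cam(d); K=np.array([[d['fx'],0,d['cx']],[0,d['fy'],d['cy']],[0,0,1.]])
    x=(u-d['cx'])/d['fx'];y=(v-d['cy'])/d['fy']; a,b=x,y
    for _ in range(20):
        s=1+d['k1']*(a*a+b*b); a,b=x/s,y/s
    ray=Rc.T@np.array([a,b,1]); o=-Rc.T@t
    return o+ray*(z-o[2])/ray[2]
def w2pix(d,p):
    Rc,t=cam(d); q=Rc@np.array(p,float)+t; a,b=q[0]/q[2],q[1]/q[2]; s=1+d['k1']*(a*a+b*b)
    return np.array([d['fx']*a*s+d['cx'],d['fy']*b*s+d['cy']])
E
python3 - <<'E'
from h import *
d=snap('scene','scene1'); e=snap('side','side1'); w=snap('wrist','wrist1')
o=env.get_obs(); print(o)
for x in (d,e,w): Rc,t=cam(x); print(-Rc.T@t, Rc[2], x['fx'],x['k1'])
print(w['T_tool_cam'])
a=cv2.imread('pics/scene1.png')
cv2.imwrite('pics/scene1b.png',cv2.resize(a,(800,600),interpolation=cv2.INTER_CUBIC))
E
```

```text
{'time_s': 0.15, 'qpos': array([ 0.80999632, 18.43082533, -4.01585296, 83.15937637,  1.29483531,
       78.54077507, -3.26021949]), 'joint_velocities': array([ 0.01330321, -0.18746879, -0.05927602, -0.19786248, -0.02026941,
        0.01917112,  0.06419025]), 'effort': array([ 2.16972071e-04, -4.91794288e+01, -4.04079035e-01, -3.12878716e+01,
       -6.39387709e-02,  4.04033612e-02,  9.90178205e-05]), 'tool_pos': array([ 6.49577059e-01, -6.70847181e-05,  2.21690906e-01]), 'tool_rot': array([-1.79914233e+02,  4.80406540e-03,  8.99994653e+01]), 'force': array([-0.583234  , -0.38505246, -0.33942775]), 'wrist_torque': array([-0.01705432,  0.04129491,  0.01610791]), 'grip_width': 0.0871165253867864}
[0.99587073 0.2851064  0.86902669] [-0.39846105 -0.36064657 -0.84330471] 432.4802180987826 -0.01437367975010926
[ 0.36652603 -0.67202291  0.70945894] [ 0.24171872  0.68407556 -0.68819524] 385.0771567070407 -0.012821650645444197
[0.64872045 0.08128812 0.38477082] [-6.10965569e-04 -2.96442875e-01 -9.55050391e-01] 310.97940056302093 -0.08643266778555289
[[ 1.28160736e-03 -9.55076574e-01 -2.96356364e-01  8.13298740e-02]
 [ 9.99999011e-01  1.05230911e-03  9.33235623e-04 -1.08273519e-03]
 [-5.79452980e-04 -2.96357267e-01  9.55076978e-01 -1.63170454e-01]
 [ 0.00000000e+00  0.00000000e+00  0.00000000e+00  1.00000000e+00]]
```

View pics/scene1b.png

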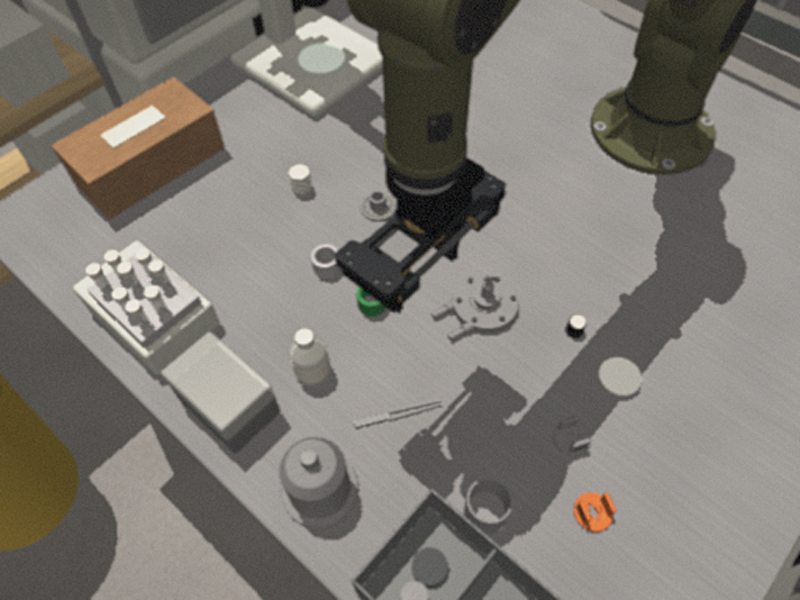

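View pics/wrist1.png

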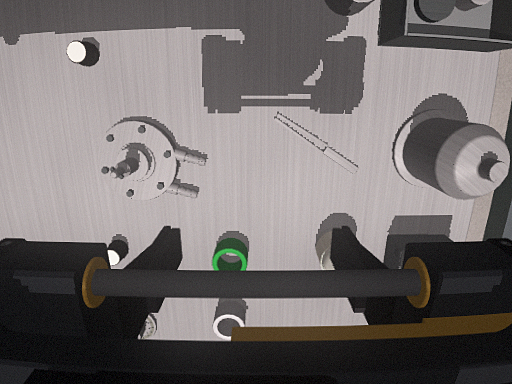

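The scene view (800 px wide) shows the base at (488,300), the support at (378,205), the white spacer at (325,258), the green decoy at (370,300), the steel cap in shadow at (572,438) and the orange decoy at (595,512). The wrist view shows the base at about (140,160) and the pin near (120,170). Next is one composite of enlarged crops.

```bash
python3 - <<'E'
from h import *
s=load('scene1')['image']; w=load('wrist1')['image']
def c(im,x,y,g=1):
    k=cv2.resize(im[y:y+60,x:x+80],(400,300),interpolation=cv2.INTER_CUBIC)
    return np.clip(k.astype(float)*g,0,255).astype(np.uint8)
cv2.imwrite('pics/comp.png',np.vstack([np.hstack([c(s,190,110),c(s,326,250,1.8)]),np.hstack([c(s,270,165),c(w,90,125)])]))
d=load('scene1')
for n,u,v,z in [('base',488,308,.008),('support',377,207,.006),('spacer',325,255,.032),('cap',572,438,.006),('tip',490,282,.08)]:
    print(n,pix2w(d,u*.64,v*.64,z))
print(pix2w(load('wrist1'),229,326,.032))
E
```

```text
base [0.5078903  0.01608183 0.008     ]
support [ 0.47100783 -0.24592225  0.006     ]
spacer [ 0.61094221 -0.22445761  0.032     ]
cap [0.59603371 0.22718879 0.006     ]
tip [0.51233902 0.0140246  0.08      ]
[ 0.6113539  -0.22563949  0.032     ]
```

View pics/comp.png

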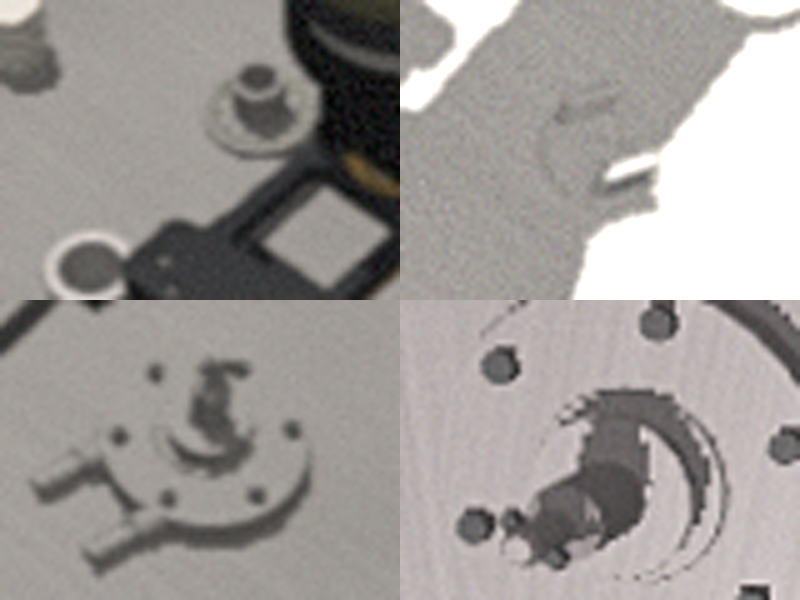

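The crops show the support unobstructed with its hub up, and the cap with its ears roughly along the image's right-up direction. I'm moving to hover over the support.

>>> servo_tool(plan=[[1,[-2.8,-2.0,0.6],[0,0,0]],[1,[-2.8,-2.0,0.6],[0,0,0]],[1,[-2.8,-2.0,0.6],[0,0,0]],[1,[-2.8,-2.0,0.6],[0,0,0]],[1,[-2.8,-2.0,0.6],[0,0,0]],[1,[-2.8,-2.0,0.6],[0,0,0]],[1,[-2.8,-2.0,0.6],[0,0,0]],[1,[-2.8,-2.0,0.6],[0,0,0]],[1,[-1.0,-1.0,0.6],[0,0,0]],[1,[0,0,0],[0,0,0]]], force=20)

```text
time_s: 0.98
tool_pos: [0.4711, -0.2397, 0.1602]
tool_rot: [-179.7, -0.3, 90.4]
force: [0.2, 0.6, -0.7]
grip_width: 0.0869
```

```bash
python3 - <<'E'
from h import *
print(pix2w(load('wrist1'),115,255,.026))
d=snap('wrist','wsup')
o=d['obs'];print(o['time_s'],o['tool_pos'],o['tool_rot'],o['force'])
print(w2pix(d,[.471,-.246,.03]),w2pix(d,[.471,-.246,.006]))
cv2.imwrite('pics/wsupb.png',cv2.resize(d['image'],(800,600),interpolation=cv2.INTER_CUBIC))
E
```

```text
[ 0.46259387 -0.11840546  0.026     ]
0.9833 [ 0.47112126 -0.23972083  0.16019709] [-179.68644004   -0.28397177   90.39636925] [ 0.16593436  0.5631818  -0.73020593]
[257.0783668  188.73216493] [257.09324391 182.30901598]
```

View pics/wsupb.png

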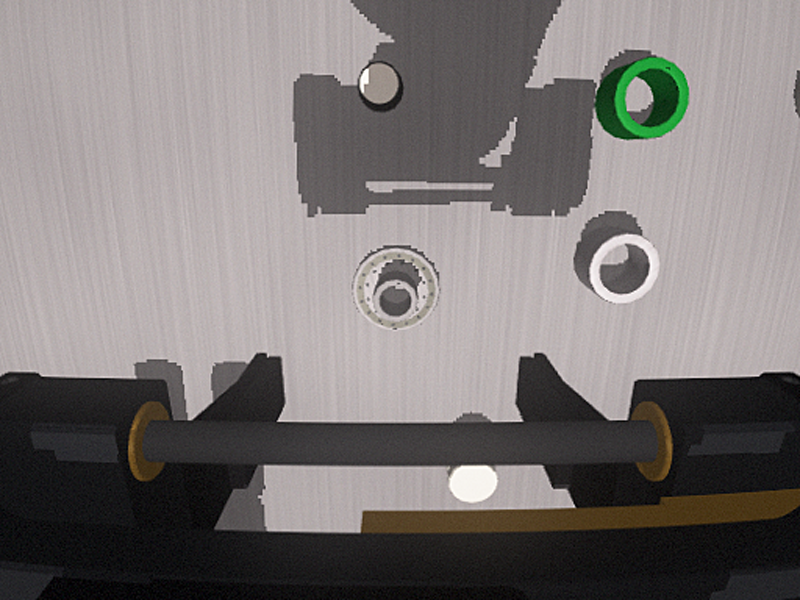

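The wrist view shows the support between the fingers: hub top at (395,298), disc at (396,287) in 800 px terms. The spacer's top ring is at (624,268), and nothing is in the fingers' way.

```bash
python3 - <<'E'
from h import *
d=load('wsup')
print(pix2w(d,395*.64,298*.64,.03),pix2w(d,396*.64,287*.64,.005),'spacer',pix2w(d,624*.64,268*.64,.032),'dishes',pix2w(d,472*.64,482*.64,.042))
E
```

```text
[ 0.46679698 -0.24808653  0.03      ] [ 0.46713065 -0.24782155  0.005     ] spacer [ 0.61008694 -0.22644578  0.032     ] dishes [ 0.52120442 -0.37766401  0.042     ]
```

>>> servo_tool(plan=[[1,[-0.4,-0.15,3.0],[0,0,0]],[1,[-0.4,-0.15,3.0],[0,0,0]],[1,[0,0,3.0],[0,0,0]],[1,[0,0,2.8],[0,0,0]],[1,[0,0,1.5],[0,0,0]],[1,[0,0,0.5],[0,0,0]],[1,[0,0,0],[0,0,0]]])

```text
time_s: 1.62
tool_pos: [0.4827, -0.2365, 0.0223]
tool_rot: [179.4, -0.4, 91.3]
force: [-0.7, -0.4, 1.2]
grip_width: 0.0873
```

>>> servo_tool(plan=[[1,[-0.5,-0.7,0],[0.6,0.3,1.2]],[1,[-0.5,-0.6,0],[0,0,0]],[1,[-0.1,-0.1,0.4],[0,0,0]],[1,[0,0,0.3],[0,0,0]],[1,[0,0,0],[0,0,0]]])

```text
time_s: 2.03
tool_pos: [0.4727, -0.248, 0.0195]
tool_rot: [179.7, -0.6, 90.1]
force: [-0.4, 0.6, 0.7]
grip_width: 0.0872
```

>>> servo_tool(plan=[[1,[0,-0.4,0.5],[0.0,0.6,0]],[1,[0,-0.2,0.4],[0,0,0]],[1,[0,0,0.1],[0,0,0]],[1,[0,0,0],[0,0,0]],[1,[0,0,0],[0,0,0]]])

```text
time_s: 2.45
tool_pos: [0.4666, -0.2487, 0.0096]
tool_rot: [179.5, -1.2, 90.1]
force: [-0.6, 0.1, 0.4]
grip_width: 0.0869
```

>>> servo_tool(plan=[[1,[0.05,0.1,0],[0.5,-1.2,0]],[1,[0,0,0],[0,0,0]],[0.2,[0,0,0],[0,0,0]],[0.2,[0,0,0],[0,0,0]],[0.2,[0,0,0],[0,0,0]],[0.2,[0,0,0],[0,0,0]],[0.2,[0,0,0],[0,0,0]],[0.2,[0,0,0],[0,0,0]]], force=25)

```text
time_s: 3.12
tool_pos: [0.4676, -0.2486, 0.0097]
tool_rot: [-180.0, -0.0, 90.0]
force: [0.8, -0.1, -0.1]
grip_width: 0.0551
```

>>> servo_tool(plan=[[0,[0,0,0],[0,0,0]],[0,[0,0,0],[0,0,0]],[0,[0,0,0],[0,0,0]],[0,[0,0,0],[0,0,0]],[0,[0,0,0],[0,0,0]],[0,[0,0,0],[0,0,0]]])

```text
time_s: 3.62
tool_pos: [0.4675, -0.2489, 0.0098]
tool_rot: [180.0, -0.0, 90.0]
force: [-0.8, -0.2, -0.2]
grip_width: 0.0285
```

>>> servo_tool(plan=[[0,[0,0,-0.6],[0,0,0]],[0,[0,0,-1.5],[0,0,0]],[0,[0,0,-2.5],[0,0,0]],[0,[0.5,0.1,-3],[0,0,0]],[0,[1.5,0.4,-3],[0,0,0]],[0,[2.6,0.7,-2.5],[0,0,0]],[0,[3.0,0.7,-1.5],[0,0,0]],[0,[3.0,0.7,0],[0,0,0]],[0,[3.0,0.7,0],[0,0,0]],[0,[2.8,0.7,0],[0,0,0]],[0,[1.5,0.3,0],[0,0,0]],[0,[0.5,0,0],[0,0,0]],[0,[0,0,0],[0,0,0]],[0,[0,0,0],[0,0,0]]])

```text
time_s: 4.78
tool_pos: [0.5089, -0.0583, 0.1657]
tool_rot: [-179.8, -0.1, 89.7]
force: [-0.3, -0.4, -1.1]
grip_width: 0.0282
```

```bash
python3 - <<'E'
from h import *
d=snap('wrist','wbase')
o=d['obs'];print(o['time_s'],o['tool_pos'],o['tool_rot'],o['force'],o['grip_width'])
u,v=w2pix(d,[.51,.015,.06]);print(u,v)
x,y=int(max(0,min(512-160,u-80))),int(max(0,min(384-120,v-60)));print(x,y)
cv2.imwrite('pics/wbaseb.png',cv2.resize(d['image'][y:y+120,x:x+160],(800,600),interpolation=cv2.INTER_CUBIC))
E
```

```text
4.7833 [ 0.50891398 -0.05827408  0.16566971] [-1.79847957e+02 -1.14857596e-01  8.96761149e+01] [-0.26413687 -0.35309018 -1.0745995 ] 0.028215113915380445
257.92737701618347 105.85134931951214
177 45
```

View pics/wbaseb.png

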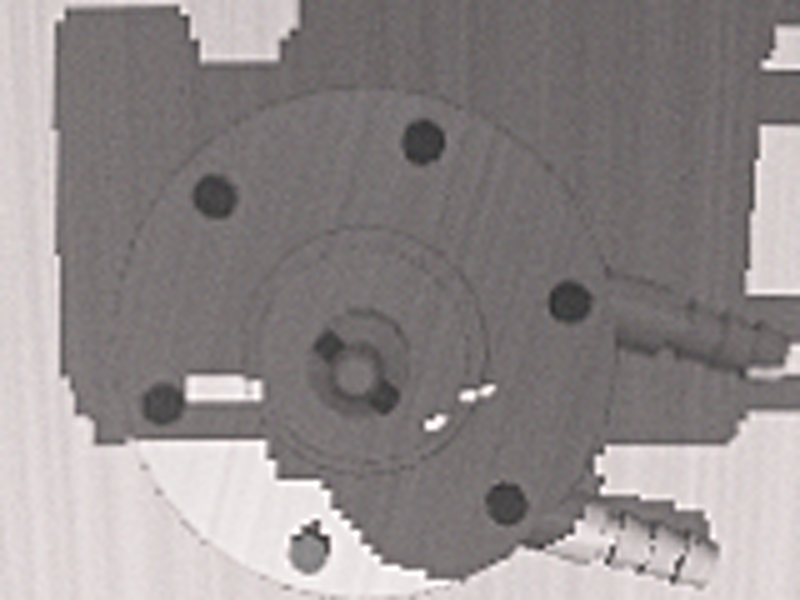

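The crop shows the base from above: post tip at (357,372), pin from (328,345) to (385,398), seat circle centred at about (375,351), flange centred at (366,344).

```bash
python3 - <<'E'
from h import *
d=load('wbase')
f=lambda u,v,z: pix2w(d,177+(u+.0)/5,45+v/5,z)
print('tip',f(357,372,.08),'seat',f(375,351,.03),'flange',f(366,344,.016))
a=f(328,345,.073);b=f(385,398,.073);print((a+b)/2,np.linalg.norm(a-b),np.degrees(np.arctan2(*(b-a)[[1,0]])))
E
```

```text
tip [0.50239418 0.00522074 0.08      ] seat [0.50454803 0.0055816  0.03      ] flange [0.50259293 0.00614032 0.016     ]
[0.50215497 0.0047942  0.073     ] 0.012457159557901581 -42.93323328266456
```

>>> servo_tool(plan=[[0,[2.0,-0.2,0.2],[0.0,0,0]],[0,[2.5,-0.2,0.6],[0,0,0]],[0,[1.3,-0.2,1.2],[0,0,0]],[0,[0.4,0,1.5],[0,0,0]],[0,[0,0,1.2],[0,0,0]],[0,[0,0,0.6],[0,0,0]],[0,[0,0,0],[0,0,0]],[0,[0,0,0],[0,0,0]]])

```text
time_s: 5.5
tool_pos: [0.5021, -0.0103, 0.1106]
tool_rot: [-179.8, 0.2, 88.3]
force: [-0.3, -0.7, -0.6]
grip_width: 0.0286
```

>>> servo_tool(plan=[[0,[0.8,0,0],[0.0,0,-1.7]],[0,[0.7,0,0],[0,0,0]],[0,[0.1,0,0],[0,0,0]],[0,[0,0,0],[0,0,0]],[0,[0,0,0],[0,0,0]]])

```text
time_s: 5.92
tool_pos: [0.5042, 0.0052, 0.1132]
tool_rot: [180.0, 0.2, 89.9]
force: [-0.2, -0.4, -1.2]
grip_width: 0.0285
```

```bash
python3 - <<'E'
from h import *
a=snap('scene','s2');b=snap('side','s3')
o=env.get_obs();print(o['tool_pos'],o['tool_rot'])
im=[]
for d in(a,b):
    u,v=w2pix(d,[.5025,.0053,.08]);print(u,v, w2pix(d,[.5025,.0053,.0])); x,y=int(u-40),int(v-50);print(x,y)
    im.append(cv2.resize(d['image'][y:y+120,x:x+80],(400,600),interpolation=cv2.INTER_CUBIC))
cv2.imwrite('pics/s23.png',np.hstack(im))
E
```

```text
[0.50411818 0.00500303 0.11309556] [179.99011827   0.2091414   89.91102282]
313.19347069220373 175.61039511362122 [309.78452261 194.95014198]
273 125
208.8485566222358 182.90800633766744 [210.6940143  205.96904304]
168 132
```

View pics/s23.png

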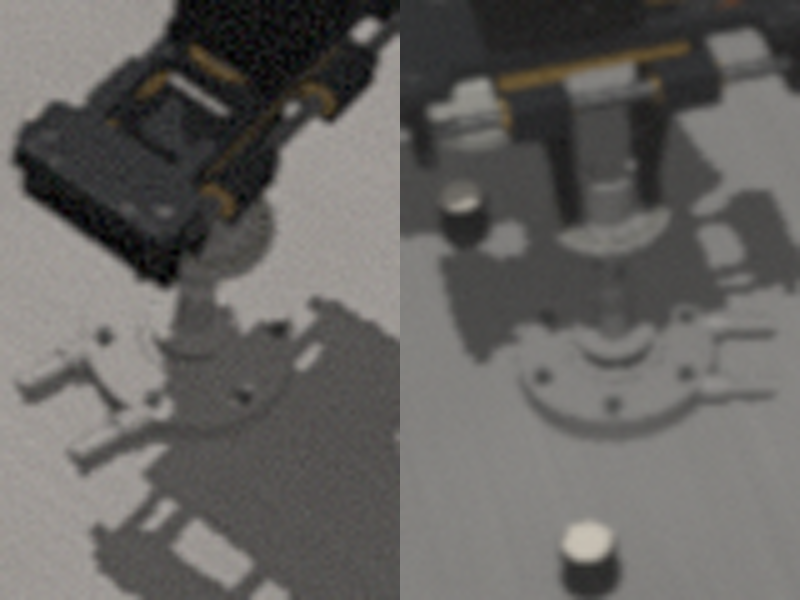

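Side view: the post at picture x≈612 and the support disc centred at about 614 line up to within about 1.5 mm, and the support hangs level. I'll shift 1.5 mm in x and descend while watching the force.

>>> servo_tool(plan=[[0,[0,-0.15,0.6],[0,0,0]],[0,[0,0,0.8],[0,0,0]],[0,[0,0,0.8],[0,0,0]],[0,[0,0,0.6],[0,0,0]],[0,[0,0,0.4],[0,0,0]],[0,[0,0,0],[0,0,0]]])

```text
time_s: 6.52
tool_pos: [0.5017, 0.0042, 0.077]
tool_rot: [-179.9, 0.2, 89.9]
force: [-0.7, 0.5, -2.1]
grip_width: 0.0288
```

>>> servo_tool(plan=[[0,[0.1,0.07,0.3],[0,0,0]],[0,[0,0,0.4],[0,0,0]],[0,[0,0,0.4],[0,0,0]],[0,[0,0,0.4],[0,0,0]],[0,[0,0,0],[0,0,0]]])

```text
time_s: 6.93
tool_pos: [0.5024, 0.0052, 0.0601]
tool_rot: [-179.9, 0.2, 89.9]
force: [-0.5, -0.4, -0.8]
grip_width: 0.0287
```

>>> servo_tool(plan=[[0,[0,0,0.5],[0,0,0]],[0,[0,0,0.6],[0,0,0]],[0,[0,0,0.4],[0,0,0]],[0,[0,0,0.2],[0,0,0]],[0,[0,0,0.1],[0,0,0]],[0,[0,0,0],[0,0,0]]])

```text
time_s: 7.43
tool_pos: [0.5025, 0.0051, 0.0401]
tool_rot: [-179.9, 0.2, 89.9]
force: [-0.6, -0.8, -1.5]
grip_width: 0.0283
```

>>> servo_tool(plan=[[0,[0,0,0.1],[0,0,0]],[0,[0,0,0.0],[0,0,0]]])

```text
time_s: 7.6
tool_pos: [0.5028, 0.0051, 0.0398]
tool_rot: [-179.9, 0.2, 89.9]
force: [-0.6, -0.4, -0.8]
grip_width: 0.0285
```

>>> servo_tool(plan=[[0,[0,0,0.05],[0,0,0]],[0.75,[0,0,0],[0,0,0]],[0.75,[0,0,0],[0,0,0]],[0.75,[0,0,0],[0,0,0]],[0.75,[0,0,-0.5],[0,0,0]],[0.75,[0,0,-1.5],[0,0,0]],[0.75,[0,0,-3.0],[0,0,0]],[0.75,[0,0,-3.0],[0,0,0]],[0.75,[0,0,-2.0],[0,0,0]],[0.75,[-1.5,1.0,0],[0,0,0]],[0.75,[-3.0,1.5,0],[0,0,0]],[0.75,[-3.5,1.6,0],[0,0,0]],[0.75,[-3.5,1.6,0],[0,0,0]],[0.75,[-3.5,1.6,0],[0,0,0]],[0.75,[-3.5,1.6,0],[0,0,0]],[0.75,[-3.0,1.3,0],[0,0,0]],[0.75,[-1.5,0.5,0],[0,0,0]],[0.75,[0,0,0],[0,0,0]],[0.75,[0,0,0],[0,0,0]]])

```text
time_s: 9.18
tool_pos: [0.6184, -0.2322, 0.1534]
tool_rot: [179.4, 0.4, 90.4]
force: [-0.4, 0.9, 0.2]
grip_width: 0.0651
```

```bash
python3 - <<'E'
from h import *
a=snap('scene','s4');d=snap('wrist','wsp')
o=d['obs'];print(o['tool_pos'],o['tool_rot'])
w=cv2.resize(d['image'][60:360,56:456],(400,300))
x,y=270,140
s=cv2.resize(a['image'][y:y+75,x:x+100],(400,300),interpolation=cv2.INTER_CUBIC)
u,v=w2pix(d,[.6102,-.226,.032]);print(u,v)
x,y=int(u-40),int(v-30);print(x,y)
c=cv2.resize(d['image'][y:y+60,x:x+80],(400,300),interpolation=cv2.INTER_CUBIC)
cv2.imwrite('pics/c4.png',np.vstack([np.hstack([w,s]),np.hstack([c,c*0])]))
E
```

```text
[ 0.61813165 -0.23207921  0.15343662] [179.36197462   0.42066338  90.38718795]
246.77712671274188 177.279241187218
206 147
```

View pics/c4.png

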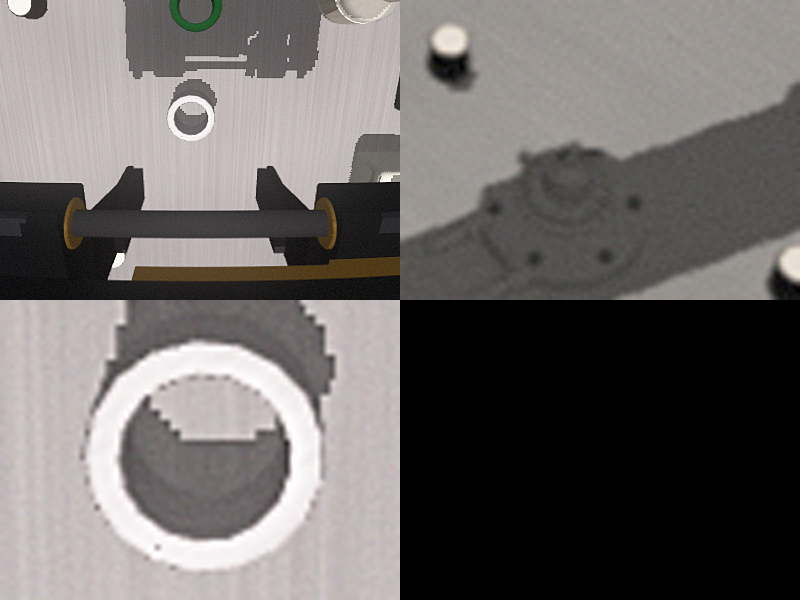

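Support sits on the seat (scene crop). The spacer's top ring in the wrist crop gives px (246.8,178.2), so it is at about (0.610,-0.2265).

>>> servo_tool(plan=[[0.75,[0.3,-0.4,1.0],[0.6,0.4,0]],[0.75,[0.2,-0.4,2.0],[0,0,0]],[0.75,[0,0,2.5],[0,0,0]],[0.75,[0,0,2.0],[0,0,0]],[0.75,[0,0,1.0],[0,0,0]],[0.75,[0,0,0],[0,0,0]],[0.75,[0,0,0],[0,0,0]]])

```text
time_s: 9.87
tool_pos: [0.6092, -0.2107, 0.0656]
tool_rot: [180.0, -0.5, 91.4]
force: [0.5, 0.3, -0.1]
grip_width: 0.065
```

>>> servo_tool(plan=[[0.75,[-0.8,0.05,0.6],[0,-0.5,1.4]],[0.75,[-0.7,0.05,0.6],[0,0,0]],[0.75,[-0.1,0,0.4],[0,0,0]],[0.75,[0,0,0],[0,0,0]],[0.75,[0,0,0],[0,0,0]]])

```text
time_s: 10.28
tool_pos: [0.6129, -0.2282, 0.0519]
tool_rot: [179.7, 0.2, 89.9]
force: [-0.4, -0.1, 0.0]
grip_width: 0.0651
```

>>> servo_tool(plan=[[0.75,[0.1,-0.25,0.8],[0.3,0.2,0]],[0.75,[0.05,0,1.2],[0,0,0]],[0.75,[0,0,1.0],[0,0,0]],[0.75,[0,0,0.5],[0,0,0]],[0.75,[0,0,0],[0,0,0]],[0.75,[0,0,0],[0,0,0]]])

```text
time_s: 10.78
tool_pos: [0.6101, -0.2268, 0.0131]
tool_rot: [-180.0, -0.1, 89.9]
force: [0.2, 0.8, 0.9]
grip_width: 0.0654
```

>>> servo_tool(plan=[[0.2,[0,0,0],[0,0,0]],[0.2,[0,0,0],[0,0,0]],[0.2,[0,0,0],[0,0,0]],[0.2,[0,0,0],[0,0,0]],[0.2,[0,0,0],[0,0,0]],[0.2,[0,0,0],[0,0,0]],[0.2,[0,0,0],[0,0,0]],[0.2,[0,0,0],[0,0,0]]], force=20)

```text
time_s: 11.45
tool_pos: [0.6108, -0.2267, 0.014]
tool_rot: [179.9, -0.0, 89.9]
force: [-0.3, -0.0, -1.5]
grip_width: 0.0457
```

>>> servo_tool(plan=[[0.2,[0,0,-0.6],[0,0,0]],[0.2,[0,0,-1.8],[0,0,0]],[0.2,[0,0,-3.0],[0,0,0]],[0.2,[0,0,-3.0],[0,0,0]],[0.2,[0.8,-0.3,-2.2],[0,0,0]],[0.2,[2.5,-1.1,-1.0],[0,0,0]],[0.2,[3.4,-1.5,0],[0,0,0]],[0.2,[3.4,-1.5,0],[0,0,0]],[0.2,[3.4,-1.5,0],[0,0,0]],[0.2,[3.4,-1.5,0],[0,0,0]],[0.2,[3.4,-1.5,0],[0,0,0]],[0.2,[2.0,-0.9,0],[0,0,0]],[0.2,[0.8,-0.3,0],[0,0,0]],[0.2,[0,0,0],[0,0,0]],[0.2,[0,0,0],[0,0,0]]])

```text
time_s: 12.7
tool_pos: [0.5076, 0.0098, 0.142]
tool_rot: [179.4, 0.2, 89.5]
force: [0.3, -0.5, -0.5]
grip_width: 0.0459
```

>>> servo_tool(plan=[[0.2,[-0.3,-0.4,0.5],[0.6,0.2,-0.5]],[0.2,[-0.2,-0.1,1.0],[0,0,0]],[0.2,[0,0,1.2],[0,0,0]],[0.2,[0,0,0.8],[0,0,0]],[0.2,[0,0,0.3],[0,0,0]],[0.2,[0,0,0],[0,0,0]],[0.2,[0,0,0],[0,0,0]]])

```text
time_s: 13.28
tool_pos: [0.5041, -0.0072, 0.099]
tool_rot: [-179.8, 0.2, 89.2]
force: [0.3, -0.2, -0.4]
grip_width: 0.0459
```

>>> servo_tool(plan=[[0.2,[0.7,-0.1,0],[-0.2,0.2,-0.8]],[0.2,[0.5,0,0],[0,0,0]],[0.2,[0.1,0,0],[0,0,0]],[0.2,[0,0,0],[0,0,0]],[0.2,[0,0,0],[0,0,0]]])

```text
time_s: 13.7
tool_pos: [0.5042, 0.0074, 0.1002]
tool_rot: [179.9, -0.1, 90.1]
force: [1.0, 0.5, -0.2]
grip_width: 0.046
```

>>> servo_tool(plan=[[0.2,[-0.2,-0.15,0.3],[0,0,0]],[0.2,[0,0,0.5],[0,0,0]],[0.2,[0,0,0.6],[0,0,0]],[0.2,[0,0,0.5],[0,0,0]],[0.2,[0,0,0],[0,0,0]],[0.2,[0,0,0],[0,0,0]]])

```text
time_s: 14.2
tool_pos: [0.5027, 0.0052, 0.0794]
tool_rot: [179.8, -0.1, 90.1]
force: [0.1, 0.1, 0.6]
grip_width: 0.0458
```

>>> servo_tool(plan=[[0.2,[0,0,0.3],[0,0,0]],[0.2,[0,0,0.3],[0,0,0]],[0.2,[0,0,0.3],[0,0,0]],[0.2,[0,0,0.3],[0,0,0]],[0.2,[0,0,0],[0,0,0]]])

```text
time_s: 14.62
tool_pos: [0.5027, 0.0051, 0.066]
tool_rot: [179.8, -0.1, 90.1]
force: [-0.0, 0.0, -0.3]
grip_width: 0.046
```

Bottom is at 52 mm, over the hub with no resistance.

>>> servo_tool(plan=[[0.2,[0,0,0.5],[0,0,0]],[0.2,[0,0,0.4],[0,0,0]],[0.2,[0,0,0.3],[0,0,0]],[0.2,[0,0,0.2],[0,0,0]],[0.2,[0,0,0.1],[0,0,0]],[0.2,[0,0,0],[0,0,0]],[0.2,[0,0,0],[0,0,0]]])

```text
time_s: 15.2
tool_pos: [0.5029, 0.0051, 0.0493]
tool_rot: [179.8, -0.1, 90.1]
force: [-0.2, -0.6, 0.4]
grip_width: 0.0461
```

>>> servo_tool(plan=[[0.75,[0,0,0],[0,0,0]],[0.75,[0,0,0],[0,0,0]],[0.75,[0,0,0],[0,0,0]],[0.75,[0,0,-0.5],[0,0,0]],[0.75,[0,0,-1.5],[0,0,0]],[0.75,[0,0,-3.0],[0,0,0]],[0.75,[0,0,-3.0],[0,0,0]],[0.75,[0.5,0.2,-2.5],[0,0,0]],[0.75,[2.0,0.8,-0.5],[0,0,0]],[0.75,[3.4,1.4,0],[0,0,0]],[0.75,[3.4,1.4,0],[0,0,0]],[0.75,[3.4,1.4,0],[0,0,0]],[0.75,[3.4,1.4,0],[0,0,0]],[0.75,[2.8,1.2,0],[0,0,0]],[0.75,[1.2,0.5,0],[0,0,0]],[0.75,[0,0,0],[0,0,0]],[0.75,[0,0,0],[0,0,0]]])

```text
time_s: 16.62
tool_pos: [0.5915, 0.213, 0.1744]
tool_rot: [179.2, -0.3, 89.7]
force: [-0.6, -0.8, 0.7]
grip_width: 0.0653
```

```bash
python3 - <<'E'
from h import *
a=snap('side','s5');d=snap('wrist','wcap')
o=d['obs'];print(o['tool_pos'],o['tool_rot'])
w=cv2.resize(d['image'][40:340,56:456],(400,300))
u,v=w2pix(a,[.5025,.0053,.05]);x,y=int(u-40),int(v-30)
s=cv2.resize(a['image'][y:y+60,x:x+80],(400,300),interpolation=cv2.INTER_CUBIC)
u,v=w2pix(d,[.596,.227,.01]);print(u,v)
x,y=int(u-50),int(v-38);print(x,y)
c=cv2.resize(d['image'][y:y+75,x:x+100],(800,600),interpolation=cv2.INTER_CUBIC)
cv2.imwrite('pics/c5.png',np.hstack([w,s]));cv2.imwrite('pics/c6.png',c)
E
```

```text
[0.59131069 0.21274902 0.17441355] [179.22813625  -0.27345179  89.6420987 ]
258.6626246152394 161.25030471034253
208 123
```

View pics/c5.png

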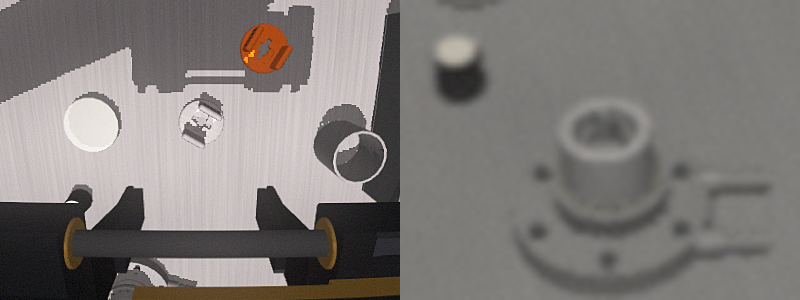

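View pics/c6.png

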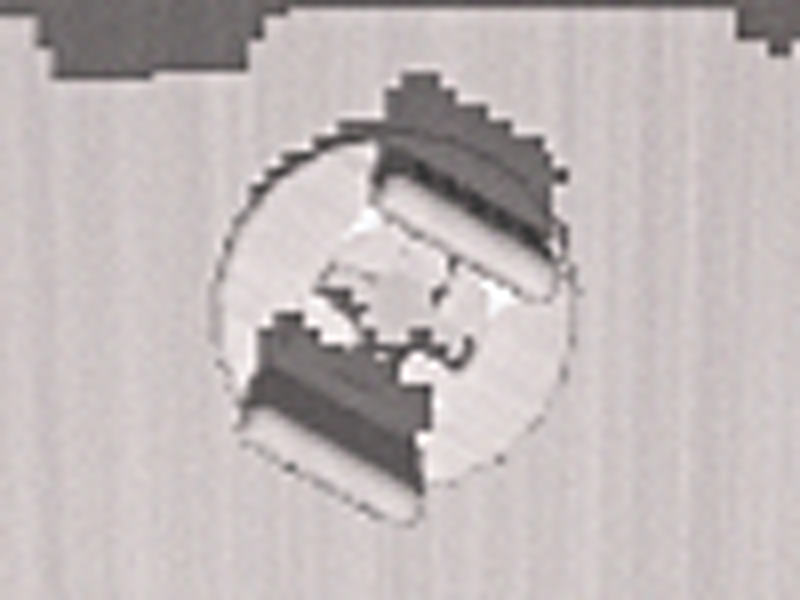

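The side crop shows the spacer seated round the post. The cap crop shows ear tops centred at (467,236) and (330,462), with the plate centred at about (395,307). Neighbouring dish and beaker are clear.

```bash
python3 - <<'E'
from h import *
d=load('wcap')
f=lambda u,v,z: pix2w(d,208+u/8,123+v/8,z)
a=f(467,236,.03);b=f(330,462,.03);print(a,b,(a+b)/2,np.linalg.norm(a-b)); e=a-b
print('cap y dir',np.degrees(np.arctan2(e[1],e[0])),'plate',f(395,307,.005))
for p,q in [((390,178),(555,262)),((378,200),(545,300)),((255,405),(420,490)),((240,425),(405,522))]:
    g=f(*q,.03)-f(*p,.03);print(np.degrees(np.arctan2(g[1],g[0])),np.linalg.norm(g))
E
```

```text
[0.60327602 0.23988199 0.03      ] [0.58585211 0.21081122 0.03      ] [0.59456407 0.22534661 0.03      ] 0.03389250242525027
cap y dir 59.06313938722162 plate [0.59471146 0.22586177 0.005     ]
-27.388111718789407 0.02325185878059114
-31.408657882130885 0.024553976933887497
-28.54737329686926 0.02388728425559316
-31.913123260423024 0.024747517368469463
```

>>> servo_tool(plan=[[0.75,[0.7,0.2,0.3],[0.8,-0.3,-6]],[0.75,[0.5,0.1,0.8],[0,0,-6.5]],[0.75,[0,0,1.2],[0,0,-6.5]],[0.75,[0,0,1.2],[0,0,-6.5]],[0.75,[0,0,1.2],[0,0,-6.5]],[0.75,[0,0,1.2],[0,0,-6.5]],[0.75,[0,0,1.2],[0,0,-6.5]],[0.75,[0,0,1.0],[0,0,-6.5]],[0.75,[0,0,0.8],[0,0,-5]],[0.75,[0,0,0.5],[0,0,-3]],[0.75,[0,0,0],[0,0,0]],[0.75,[0,0,0],[0,0,0]]])

```text
time_s: 17.72
tool_pos: [0.5952, 0.194, 0.0807]
tool_rot: [-179.2, 0.7, 150.2]
force: [-0.4, 0.4, 0.9]
grip_width: 0.065
```

```bash
cat >> h.py <<'E'
def todo(xyz,yaw):
    o=env.get_obs(); Rc=R.from_euler('xyz',o['tool_rot'],degrees=True); Rt=R.from_euler('xyz',[180,0,yaw],degrees=True)
    print('t%.2f'%o['time_s'],o['tool_pos'].round(4),o['tool_rot'].round(2),'F',o['force'].round(1),'w%.4f q7 %.0f'%(o['grip_width'],o['qpos'][6]))
    print('shift cm',(Rc.inv().apply(np.array(xyz)-o['tool_pos'])*100).round(2),'turn',(Rc.inv()*Rt).as_rotvec(degrees=True).round(2))
E
python3 -c "
from h import *
todo([.5946,.2255,.009],149.5)"
```

```text
t17.72 [0.5952 0.194  0.0807] [-179.2     0.69  150.17] F [-0.4  0.4  0.9] w0.0650 q7 32
shift cm [1.7  2.8  7.11] turn [-0.8   0.7   0.66]
```

>>> servo_tool(plan=[[0.75,[0.8,1.3,0.8],[-0.8,0.7,0.7]],[0.75,[0.8,1.3,1.2],[0,0,0]],[0.75,[0.1,0.2,1.0],[0,0,0]],[0.75,[0,0,0.5],[0,0,0]],[0.75,[0,0,0],[0,0,0]],[0.75,[0,0,0],[0,0,0]]])

```text
time_s: 18.22
tool_pos: [0.5963, 0.2261, 0.0452]
tool_rot: [179.8, 0.1, 148.7]
force: [-0.2, 0.5, -0.1]
grip_width: 0.0652
```

```bash
python3 -c "
from h import *
todo([.5946,.2255,.009],149.5)"
```

```text
t18.22 [0.5963 0.2261 0.0452] [1.7978e+02 9.0000e-02 1.4869e+02] F [-0.2  0.5 -0.1] w0.0652 q7 28
shift cm [ 0.13 -0.15  3.62] turn [ 0.22  0.09 -0.81]
```

>>> servo_tool(plan=[[0.75,[0.15,-0.1,0.8],[0.2,0.1,-0.8]],[0.75,[0,0,1.0],[0,0,0]],[0.75,[0,0,0.9],[0,0,0]],[0.75,[0,0,0.6],[0,0,0]],[0.75,[0,0,0.2],[0,0,0]],[0.75,[0,0,0],[0,0,0]],[0.75,[0,0,0],[0,0,0]]])

```text
time_s: 18.8
tool_pos: [0.5949, 0.2239, 0.0066]
tool_rot: [-180.0, 0.0, 149.4]
force: [-0.2, -0.0, 0.8]
grip_width: 0.065
```

```bash
python3 -c "
from h import *
todo([.5946,.2255,.009],149.5)"
```

```text
t18.80 [0.5949 0.2239 0.0066] [-1.7995e+02  2.0000e-02  1.4940e+02] F [-0.2 -0.   0.8] w0.0650 q7 28
shift cm [ 0.11  0.12 -0.24] turn [-0.05  0.02 -0.1 ]
```

>>> servo_tool(plan=[[0.75,[0.11,0.12,-0.25],[0,0,0]],[0.75,[0,0,0],[0,0,0]],[0.2,[0,0,0],[0,0,0]],[0.2,[0,0,0],[0,0,0]],[0.2,[0,0,0],[0,0,0]],[0.2,[0,0,0],[0,0,0]],[0.2,[0,0,0],[0,0,0]],[0.2,[0,0,0],[0,0,0]],[0.2,[0,0,0],[0,0,0]],[0.2,[0,0,0],[0,0,0]]], force=45)

```text
time_s: 19.63
tool_pos: [0.5958, 0.2263, 0.0113]
tool_rot: [179.9, 0.1, 149.4]
force: [0.0, 0.0, -0.9]
grip_width: 0.0395
```

```bash
python3 -c "
from h import *
todo([.5025,.0052,.13],149.5)"
```

```text
t19.63 [0.5958 0.2263 0.0113] [1.7990e+02 1.4000e-01 1.4941e+02] F [ 0.   0.  -0.9] w0.0395 q7 28
shift cm [ -3.25 -23.76 -11.9 ] turn [ 0.1   0.14 -0.09]
```

>>> servo_tool(plan=[[0.2,[0,0,-0.6],[0,0,0]],[0.2,[0,0,-1.8],[0,0,0]],[0.2,[0,0,-3.0],[0,0,0]],[0.2,[0,0,-3.0],[0,0,0]],[0.2,[-0.1,-0.8,-2.5],[0,0,0]],[0.2,[-0.3,-2.0,-1.0],[0,0,0]],[0.2,[-0.5,-3.4,0],[0,0,0]],[0.2,[-0.5,-3.4,0],[0,0,0]],[0.2,[-0.5,-3.4,0],[0,0,0]],[0.2,[-0.5,-3.4,0],[0,0,0]],[0.2,[-0.5,-3.4,0],[0,0,0]],[0.2,[-0.3,-2.0,0],[0,0,0]],[0.2,[0,-0.8,0],[0,0,0]],[0.2,[0,0,0],[0,0,0]],[0.2,[0,0,0],[0,0,0]]])

```text
time_s: 20.88
tool_pos: [0.5014, 0.0099, 0.1373]
tool_rot: [179.9, -0.0, 149.7]
force: [-0.1, 0.6, -1.3]
grip_width: 0.0396
```

```bash
python3 -c "
from h import *
todo([.503,.0048,.11],137)"
```

```text
t20.88 [0.5014 0.0099 0.1373] [ 1.7990e+02 -5.0000e-02  1.4973e+02] F [-0.1  0.6 -1.3] w0.0396 q7 54
shift cm [-0.39 -0.37  2.73] turn [ 0.1  -0.06 12.73]
```

>>> servo_tool(plan=[[0.2,[-0.2,-0.2,0.4],[0.1,0,6.4]],[0.2,[-0.1,-0.2,0.9],[0,0,6.3]],[0.2,[0,0,0.9],[0,0,0]],[0.2,[0,0,0.6],[0,0,0]],[0.2,[0,0,0.2],[0,0,0]],[0.2,[0,0,0],[0,0,0]],[0.2,[0,0,0],[0,0,0]]])

```text
time_s: 21.47
tool_pos: [0.5051, 0.0168, 0.106]
tool_rot: [179.7, -0.2, 137.9]
force: [0.6, -1.1, -0.7]
grip_width: 0.0396
```

```bash
python3 -c "
from h import *
todo([.503,.0048,.098],137)"
```

```text
t21.47 [0.5051 0.0168 0.106 ] [ 1.7971e+02 -1.7000e-01  1.3786e+02] F [ 0.6 -1.1 -0.7] w0.0396 q7 41
shift cm [-0.65 -1.03  0.79] turn [ 0.29 -0.17  0.86]
```

>>> servo_tool(plan=[[0.2,[-0.35,-0.5,0.2],[0.3,-0.2,0.9]],[0.2,[-0.3,-0.5,0.2],[0,0,0]],[0.2,[0,0,0.1],[0,0,0]],[0.2,[0,0,0],[0,0,0]],[0.2,[0,0,0],[0,0,0]]])

```text
time_s: 21.88
tool_pos: [0.5035, 0.0038, 0.1013]
tool_rot: [-180.0, 0.1, 137.0]
force: [-0.0, -1.2, -0.8]
grip_width: 0.04
```

```bash
python3 - <<'E'
from h import *
todo([.503,.0048,.098],137)
d=snap('wrist','wfit'); 
u,v=w2pix(d,[.5025,.0052,.085]);print(u,v)
x,y=int(u-60),int(v-45);print(x,y)
cv2.imwrite('pics/wfitc.png',cv2.resize(d['image'][y:y+90,x:x+120],(800,600),interpolation=cv2.INTER_CUBIC))
E
```

```text
t21.88 [0.5035 0.0038 0.1013] [-1.80e+02  1.10e-01  1.37e+02] F [-0.  -1.2 -0.8] w0.0400 q7 42
shift cm [0.11 0.03 0.33] turn [-0.    0.11  0.  ]
257.5327662640039 229.03263881575415
197 184
```

View pics/wfitc.png

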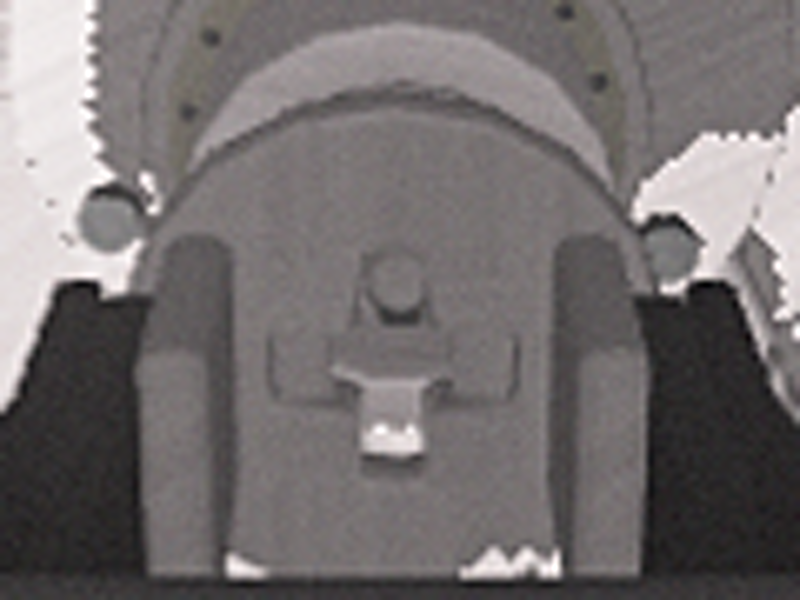

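The picture shows the slot running vertically with the post's tip visible through it at (398,285), laterally centred on the slot axis (~395). Checking the projection.

```bash
python3 - <<'E'
from h import *
d=load('wfit');o=d['obs']
f=lambda p:((w2pix(d,p)-[197,184])*800/120).round(1)
print('tip pred',f([.5027,.0052,.08]),'tip meas',pix2w(d,197+398*.15,184+285*.15,.08))
ax=np.array([np.cos(np.radians(137)),np.sin(np.radians(137)),0])
zc=o['tool_pos'][2]-.0113+.006
b=o['tool_pos'].copy();b[2]=zc
print('tcp pt on plate top',f(b),'slot ends +-11',f(b+.011*ax),f(b-.011*ax))
for v in(250,460,335,400,362): print(v,((pix2w(d,197+395*.15,184+v*.15,zc)-b)@ax*1000).round(2))
E
```

```text
tip pred [404.6 280.2] tip meas [0.50263125 0.00438741 0.08      ]
tcp pt on plate top [401.1 368.1] slot ends +-11 [401.5 254.7] [400.8 477. ]
250 11.45
460 -9.26
335 3.25
400 -3.18
362 0.6
```

>>> servo_tool(plan=[[0.2,[0.07,0.03,0.3],[0,0,0]],[0.2,[0,0,0.4],[0,0,0]],[0.2,[0,0,0.4],[0,0,0]],[0.2,[0,0,0.2],[0,0,0]],[0.2,[0,0,0],[0,0,0]],[0.2,[0,0,0],[0,0,0]]])

```text
time_s: 22.43
tool_pos: [0.5033, 0.005, 0.087]
tool_rot: [180.0, 0.1, 137.0]
force: [0.0, -0.3, -1.7]
grip_width: 0.0395
```

```bash
python3 -c "
from h import *
todo([.503,.0048,.0793],137)"
```

```text
t22.43 [0.5033 0.005  0.087 ] [1.7997e+02 1.2000e-01 1.3702e+02] F [ 0.  -0.3 -1.7] w0.0395 q7 41
shift cm [ 0.01 -0.03  0.77] turn [0.03 0.12 0.02]
```

>>> servo_tool(plan=[[0.2,[0,-0.02,0.15],[0,0,0]],[0.2,[0,0,0.15],[0,0,0]],[0.2,[0,0,0.15],[0,0,0]],[0.2,[0,0,0],[0,0,0]]])

```text
time_s: 22.77
tool_pos: [0.5033, 0.0049, 0.0821]
tool_rot: [180.0, 0.1, 137.0]
force: [-0.2, 0.3, -1.6]
grip_width: 0.0396
```

>>> servo_tool(plan=[[0.2,[0,0,0.15],[0,0,0]],[0.2,[0,0,0.1],[0,0,0]],[0.2,[0,0,0.1],[0,0,0]],[0.2,[0,0,0],[0,0,0]]])

```text
time_s: 23.1
tool_pos: [0.5037, 0.0049, 0.079]
tool_rot: [179.9, 0.2, 137.0]
force: [-2.4, 0.2, 2.5]
grip_width: 0.0399
```

>>> servo_tool(plan=[[0.2,[0.03,-0.03,0.2],[0,0,0]],[0.2,[0,0,0.2],[0,0,0]],[0.2,[0,0,0.2],[0,0,0]],[0.2,[0,0,0.1],[0,0,0]]])

```text
time_s: 23.43
tool_pos: [0.5039, 0.0048, 0.0747]
tool_rot: [179.9, 0.2, 137.0]
force: [-3.4, -0.8, 8.4]
grip_width: 0.0399
```

>>> servo_tool(plan=[[0.2,[0.06,-0.06,0.2],[0,0,0]],[0.2,[0,0,0.2],[0,0,0]],[0.2,[0,0,0.15],[0,0,0]],[0.2,[0,0,0.1],[0,0,0]]])

```text
time_s: 23.77
tool_pos: [0.5039, 0.0048, 0.0731]
tool_rot: [179.9, 0.3, 137.0]
force: [-4.6, -0.3, 11.0]
grip_width: 0.0396
```

```bash
python3 -c "
from h import *
todo([.503,.0048,.0725],137)"
```

```text
t23.77 [0.5039 0.0048 0.0731] [179.94   0.33 137.02] F [-4.6 -0.3 11. ] w0.0396 q7 41
shift cm [ 0.07 -0.06  0.06] turn [0.06 0.33 0.02]
```

>>> servo_tool(plan=[[0.2,[0.04,-0.04,0.2],[0,0.3,0]],[0.2,[0,0,0.15],[0,0,0]],[0.2,[0,0,0.12],[0,0,3]],[0.2,[0,0,0.12],[0,0,5]],[0.2,[0,0,0.12],[0,0,5]]])

```text
time_s: 24.18
tool_pos: [0.5042, 0.004, 0.073]
tool_rot: [180.0, 0.2, 123.7]
force: [-5.3, -1.2, 10.4]
grip_width: 0.0396
```

```bash
python3 -c "
from h import *
todo([.503,.0048,.0722],47)
print(env.get_obs()['wrist_torque'])"
```

```text
t24.18 [0.5042 0.004  0.073 ] [179.98   0.19 123.68] F [-5.3 -1.2 10.4] w0.0396 q7 28
shift cm [ 0.13 -0.06  0.08] turn [ 0.15  0.15 76.68]
[-0.11208416  1.13340538  0.10605735]
```

>>> servo_tool(plan=[[0.2,[0.1,-0.1,0.2],[0,0,4]],[0.2,[0.04,-0.05,0.15],[0,0,6]],[0.2,[0.02,-0.05,0.15],[0,0,6]],[0.2,[0.0,-0.03,0.15],[0,0,6]]])

```text
time_s: 24.52
tool_pos: [0.5036, 0.0038, 0.0729]
tool_rot: [179.7, 0.4, 100.7]
force: [-4.6, -0.0, 11.9]
grip_width: 0.0394
```

```bash
python3 -c "
from h import *
todo([.503,.0048,.0722],47)
print(env.get_obs()['wrist_torque'])"
```

```text
t24.52 [0.5036 0.0038 0.0729] [179.67   0.35 100.7 ] F [-4.6 -0.  11.9] w0.0394 q7 5
shift cm [ 0.11 -0.04  0.07] turn [ 0.47  0.17 53.7 ]
[0.05800176 1.32271898 0.09446957]
```

>>> servo_tool(plan=[[0.2,[0.08,-0.06,0.18],[0.3,0.2,6.5]],[0.2,[0.02,-0.03,0.15],[0,0,6.5]],[0.2,[0.0,-0.03,0.15],[0,0,6.5]],[0.2,[0.0,-0.03,0.15],[0,0,6.5]],[0.2,[0.0,-0.02,0.15],[0,0,6.5]],[0.2,[0.0,-0.02,0.15],[0,0,6.5]],[0.2,[0.0,0,0.15],[0,0,6.5]]])

```text
time_s: 25.1
tool_pos: [0.5038, 0.0043, 0.0729]
tool_rot: [179.6, 0.1, 53.1]
force: [-4.6, -0.5, 11.6]
grip_width: 0.0396
```

```bash
python3 -c "
from h import *
todo([.503,.0048,.0722],47)
print(env.get_obs()['wrist_torque'])"
```

```text
t25.10 [0.5038 0.0043 0.0729] [1.7957e+02 8.0000e-02 5.3050e+01] F [-4.6 -0.5 11.6] w0.0396 q7 -42
shift cm [-0.01 -0.09  0.07] turn [0.44 0.06 6.05]
[0.03915899 1.42754028 0.10902344]
```

Last 6°, then let the spring lift it while still held, to feel the groove.

>>> servo_tool(plan=[[0.2,[0,-0.05,0.15],[0.4,0,4.0]],[0.2,[0,-0.03,0.12],[0,0,2.0]],[0.2,[0,0,0.1],[0,0,0.5]],[0.2,[0,0,0.05],[0,0,0]]])

```text
time_s: 25.43
tool_pos: [0.5039, 0.0045, 0.0738]
tool_rot: [179.8, 0.1, 46.0]
force: [-3.3, -0.9, 8.6]
grip_width: 0.0399
```

```bash
python3 -c "
from h import *
todo([.503,.0048,.075],47)"
```

```text
t25.43 [0.5039 0.0045 0.0738] [1.7983e+02 8.0000e-02 4.6000e+01] F [-3.3 -0.9  8.6] w0.0399 q7 -49
shift cm [-0.04 -0.09 -0.12] turn [ 0.17  0.09 -1.  ]
```

>>> servo_tool(plan=[[0.2,[0,0,-0.05],[0,0,-1]],[0.2,[0,0,-0.08],[0,0,0]],[0.2,[0,0,-0.1],[0,0,0]],[0.2,[0,0,-0.1],[0,0,0]],[0.2,[0,0,0],[0,0,0]]])

```text
time_s: 25.85
tool_pos: [0.5038, 0.0045, 0.0765]
tool_rot: [179.8, 0.1, 47.0]
force: [-0.3, -0.3, 1.7]
grip_width: 0.0398
```

```bash
python3 -c "
from h import *
todo([.503,.0048,.0763],47)"
```

```text
t25.85 [0.5038 0.0045 0.0765] [1.798e+02 7.000e-02 4.702e+01] F [-0.3 -0.3  1.7] w0.0398 q7 -48
shift cm [-0.03 -0.08  0.02] turn [0.2  0.07 0.02]
```

>>> servo_tool(plan=[[0.2,[0,0,-0.1],[0,0,0]],[0.2,[0,0,-0.1],[0,0,0]]])

```text
time_s: 26.02
tool_pos: [0.5036, 0.0045, 0.0769]
tool_rot: [179.8, 0.1, 47.0]
force: [4.9, 0.8, -11.8]
grip_width: 0.0397
```

It resists 10 N of pull at lock height, so it is locked. I'll relax, open and withdraw.

>>> servo_tool(plan=[[0.2,[0,0,0.05],[0,0,0]],[0.2,[0,0,0],[0,0,0]],[0.7,[0,0,0],[0,0,0]],[0.7,[0,0,0],[0,0,0]],[0.7,[0,0,0],[0,0,0]],[0.7,[0,0,0],[0,0,0]],[0.7,[0,0,-0.5],[0,0,0]],[0.7,[0,0,-1.5],[0,0,0]],[0.7,[0,0,-2.5],[0,0,0]],[0.7,[0,0,-2.5],[0,0,0]],[0.7,[0,0,-2],[0,0,0]],[0.7,[0,0,-1],[0,0,0]],[0.7,[0,0,0],[0,0,0]],[0.7,[0,0,0],[0,0,0]]])

```text
time_s: 27.18
tool_pos: [0.5033, 0.005, 0.1852]
tool_rot: [179.8, 0.1, 47.0]
force: [0.1, -0.5, -0.5]
grip_width: 0.0608
```

```bash
python3 - <<'E'
from h import *
a=snap('side','s9');d=snap('wrist','w9')
todo([.503,.0048,.17],47)
u,v=w2pix(a,[.5025,.0053,.05]);x,y=int(u-40),int(v-40)
s=cv2.resize(a['image'][y:y+80,x:x+80],(400,400),interpolation=cv2.INTER_CUBIC)
u,v=w2pix(d,[.5025,.0052,.075]);x,y=int(u-40),int(v-40)
w=cv2.resize(d['image'][y:y+80,x:x+80],(400,400),interpolation=cv2.INTER_CUBIC)
cv2.imwrite('pics/c9.png',np.hstack([w,s]))
E
```

```text
t27.28 [0.5028 0.005  0.1843] [1.7988e+02 1.5000e-01 4.7050e+01] F [-0.3 -0.2 -0. ] w0.0609 q7 -47
shift cm [0.01 0.03 1.43] turn [0.12 0.15 0.05]
```

View pics/c9.png

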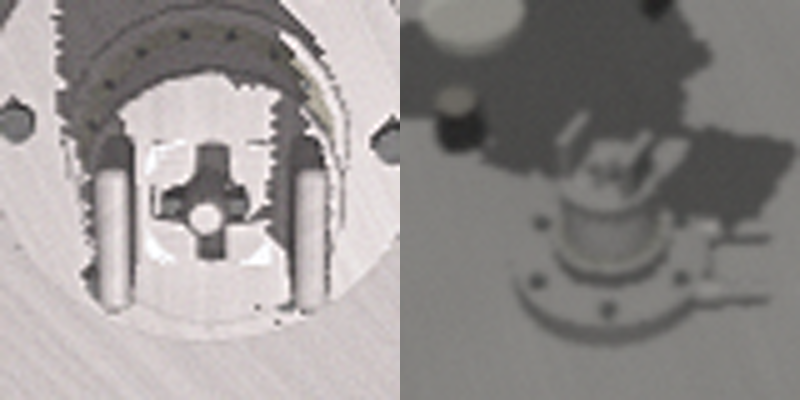

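The pictures show the tip in the bore at (206,218), the pin lying crosswise in the groove, the slot empty at right angles, and the cap level on the spacer. I'm handing in.

```bash
python3 -c "
from h import *
print(env.sign_off())"
```

```text
the job is handed in; nothing more can be done
None
```

The gas filter is reassembled on its base and the cap is locked. I handed it in at about 27 s of the 72 s allowed. The support went on the seat first, then the spacer over the hub. I then lowered the cap with its slot lined up to the pin (seen at about −43°), pressed it down about 6 mm and turned it a quarter turn.

**Last checks:**
- **Lock height:** when I eased off, the cap rose to about 65 mm, which is its locked height.
- **Pull test:** it held against an upward pull of about 12 N, moving less than 0.5 mm.
- **Final pictures:** these were taken after letting go and backing away. The pin lies crosswise in the groove, the slot is empty, and the cap is level on the spacer.

**Disagreements:** my first rough read of the base's position from the scene camera was about 10 mm off the wrist camera's. I used the wrist camera's position, and every part went on without resistance. While pressing and turning the cap there was a steady sideways force of up to 5 N.

I did not take a final overall picture of the bench. I never touched any other object on purpose, and none looked moved in the views I had.

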